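# Clear the bench block into its catch drawer

### The job

Clear the loose hex nuts off the wooden bench block: with closed fingers sweep all four of them along the top and over its open front edge, so that they drop into the open catch drawer below, then push the drawer fully shut until its front is flush with the block. Only sweep the nuts, do not pinch or lift them, and leave the flat spool that lies among them and the side cutters on the block where they are.

Things in the scene. Friction and masses are not known exactly. Their poses are not given: they have to be found in the camera images.
- front_edge (a point): middle of the upper front edge of the bench block, level with its flat dark top, 46 mm above the bench. Axes are the block's: x back from the edge across the top (rear face at x = +210 mm), y along the edge to the left, z up; sweep towards -x. The front edge is open; the other three sides have a rim 8 mm thick that stands 6 mm above the top
- block: the bench block, a low wooden box fixed to the bench, 310 mm wide (y), 210 mm deep (x), top 46 mm above the bench, with a catch drawer under its front edge; origin at the centre of its underside, x to its rear, y to its left
- vice: small grey vice with a circuit board in its jaws, screwed to the rear of the block's top, 44 mm tall, 49 mm with the board; 62 mm along the block's x, 149 mm along its y, front side 137 mm behind the front edge; origin at the middle of its underside
- drawer (a joint): slide of the catch drawer: how far it stands out of the block in m, 0 = shut (front flush with the block's front face), at most 0.10; it starts 0.075 to 0.095 out. About 2 N moves it; it has no spring and no catch, stays where it is left and stops at 0
- drawer_front (a point): middle of the drawer's outer front face, 16 mm above the bench; axes as the block's. The front is a plain upright board, 290 mm wide, 10 mm thick, 5 to 35 mm above the bench, with a 70 mm wide finger dip in the middle where it reaches only 27 mm. Behind it an open tray, 278 mm wide, 164 mm long inside, floor 9 mm and walls 32 mm above the bench, lies under the front edge
- nut0_center (a point): one of the loose bright steel hexagon nuts (M16: 24 mm across the flats, 28 mm across the corners, 13 mm thick, about 33 g), lying flat on the block's top, each at any yaw, 27 to 79 mm from the front edge; the point is its centre, half-way up
- nut1_center (a point): another nut like nut0
- nut2_center (a point): another nut like nut0
- nut3_center (a point): another nut like nut0
- spool_center (a point): centre (half-way up) of the flat yellow wire spool lying on the block's top in a row with the nuts, 42 mm diameter, 10 mm tall, loose; nut centres are at least 50 mm from it. Which place in the row it has varies
- cutters: side cutters with red handles lying loose on the rear of the top beside the vice, 119 mm long along the block's y, 50 mm wide, 10 mm thick; origin at the middle of the underside

How it is judged:
By the outcome, as a careful person would: the job done as asked, in the order asked, and still so for the second after the job is handed in, with the robot touching nothing.
It also fails if it takes over 67 s, if anything falls off the work surface, if the arm or the gripper's body presses on something with over 40 N, if the wrist force passes 120 N, or if a joint passes its speed limit or range.

### The arm

A 6-joint arm with a two-finger parallel gripper is mounted at the origin on a cart in front of the work surface, level with it; the furniture and walls round the work are solid. World frame = base frame: x ahead of the robot, y to its left, z up, the work surface at z = 0. Lengths are in m, angles in rad, forces in N, time in s.
With the tool pointing down it reaches from about 0.375 to 0.975 m from the base axis. Payload 3.8 kg.
Tool frame: the origin (TCP) lies on the centre line of the jaws, within the pads' length; the fingertips stand 25 mm ahead of it and the grasp point (between the pads) lies 6 mm ahead of it; z points along the fingers, y is the line along which they close (so a half turn about z gives the same grasp; the last joint's range is limited). The gripper opens to 85 mm and grips with 20 to 120 N. Pads are 22 mm wide; open, the fingers measure 114 mm over their backs; the gripper's body (76 mm by 85 mm) begins 54 mm behind the grasp point. The pads swing forward as they close: fully open they stand 13 mm farther back than shut.
Start: joints at [-1.295, 0.264, 1.604, -0, 1.274, -0.037], TCP at [0.208, -0.642, 0.256] pointing down, gripper open.
Joint ranges: [-2.63, 2.63], [-0.94, 2.18], [0.31, 2.57], [-1.31, 4.45], [0, 2.66], [-2.55, 2.55]. Speed limits (rad/s): [2.57, 2.57, 3.14, 3.14, 3.14, 3.14].

### API

Orientations are given as a rotation vector (axis times angle).
In Python, from workcell import bot gives the robot as it stands. The module is installed in compiled form; this text tells all that it offers.
- The arm moves only by the tool play_rows, never from a script. Its argument "commands" is a list that holds one entry, the list of rows, each a list of 7 numbers: the shift along the tool's x, y, z as a fraction of full scale, then the turn, a rotation vector about the tool's x, y, z as a fraction of full scale, then the closure, from -1 (fully open) to 1 (shut). A call has 1 to 8 rows; each row is the pose to reach, as a shift and turn from the pose commanded when the call began, along the tool's axes at that moment, turning the shorter way round; what a row does not reach only later rows make up. Full scale, the value 1, is 60 cm for a shift and 180 degrees for a turn. A row lasts 1/10 s, in which the tool goes at most 50 mm and 8.59 degrees, less where a joint would pass 70% of its speed; a pose out of reach is approached as far as the arm can. A call with a number of a shift or a turn outside -1 to 1 is refused whole. A call with a gripper value outside its range is refused whole. The fingers move at their own pace and stop on an object; "force" is the grip in N (left out, the last holds). Time passes only in rows, so rows that repeat a pose let the fingers close. It gives the time, the measured TCP pose, the force, the opening and the grip force at its end, in the units of the state.
- bot.read_state(): the state, without advancing time (a new reading comes with each control period).
- bot.read_camera(name): name is "side" or "top"; returns the picture (384x512x3 uint8, blue, green, red); there is no depth.
- bot.camera_params(name): a dict with "fov_y" (degrees; the focal length in pixels is half the picture's height over the tangent of half this angle, whatever the lens; pixels are square), "cx", "cy" (the principal point, pixels), "D" ([k1, k2, p1, p2, k3] as OpenCV has them; the pictures are not rectified), "rvec" (rotation vector, rad) and "tvec" (3), from world to camera coordinates, as OpenCV has them. Camera axes: x right, y down, z forward; pixel columns grow to the right and rows downward; lengths in m; the calibration is good to about 2 mm. A picture is of the moment at which its call begins. camera_params takes no time and is no camera call.
- bot.finish_job(): hands the job in; it is judged then, once.
The state is a dict: "time": time; "q": joint angles; "joint_vel": joint speeds; "joint_torque": joint torques, N m; "tool_pos": TCP position; "tcp_rot": TCP orientation; "wrist_force": force on the tool from outside, world axes, zero at the start; "torque": the same for the moment, N m; "width": opening from 0.0 (shut) to 1.0 (fully open); "grip_force": force on a finger pad.
Only numpy, scipy, OpenCV 4.12 (cv2) and the standard library are available. Lean on these libraries where they do the work, as an engineer would, in place of code of your own. Each camera call takes 0.05 s, during which the arm holds its last target. There are 200 camera calls.

## Working session

There is one attempt and no reset: what is moved stays moved. The work goes in short steps, Python scripts to look and compute and a tool call to move; the robot and the scene stay as the last step left them, time stands still between calls to the robot, and variables do not carry over. Pictures are saved under pics/ and viewed, at most 10 in all, crops included, and the job is handed in when it is done.

Besides the shell and the picture viewer there is one more tool, called after ">>>" as name([rows], argument=value, ...), one row to a line, values as JSON. play_rows: Moves the arm, as the interface text tells. Its arguments: {"type":"object","properties":{"commands":{"type":"array"},"force":{"type":"number"}},"required":["commands"]}

```bash
mkdir -p pics; python3 - <<'E'
from workcell import bot
import cv2
for n in ("top","side"):
    im=bot.read_camera(n); cv2.imwrite(f"pics/{n}0.png",im)
    p=bot.camera_params(n); print(n,p)
s=bot.read_state(); print(s["time"],s["tool_pos"],s["tcp_rot"],s["wrist_force"])
E
```

```text
top {'fov_y': 53.213809488217834, 'cx': 255.6391968535224, 'cy': 194.08492965065489, 'D': array([-0.01076308,  0.        ,  0.        ,  0.        ,  0.        ]), 'rvec': array([ 2.15958849, -2.14198009,  0.14114418]), 'tvec': array([0.33515465, 0.59392691, 0.84890299])}
side {'fov_y': 42.10471532186503, 'cx': 253.34679946348282, 'cy': 193.4273795884228, 'D': array([-0.21917557,  0.        ,  0.        ,  0.        ,  0.        ]), 'rvec': array([ 0.29171192, -2.56579273,  1.55526918]), 'tvec': array([ 0.67006003, -0.02753956,  1.05763546])}
0.1 [ 0.20752844 -0.64165285  0.2550669 ] [-3.10120998e+00 -4.89048683e-01  4.38863420e-04] [ 0.54318111  0.59843029 -0.53833146]
```

View pics/top0.png

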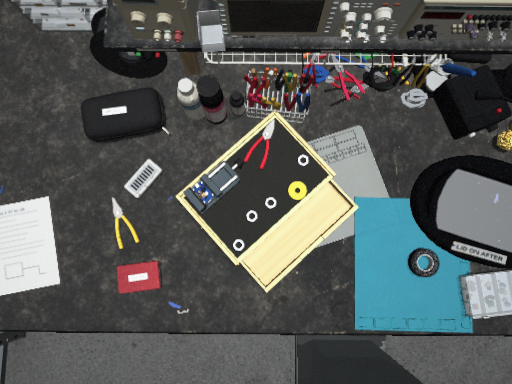

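View pics/side0.png

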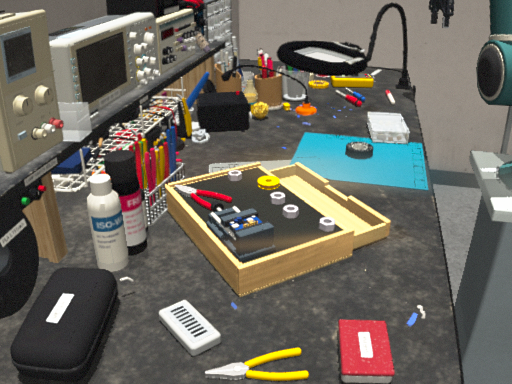

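The top view shows nuts near (303,160), (271,203), (252,216) and (239,244), and the spool at (297,190). The front edge runs from about (241,263) to (335,181), with the drawer to the lower right. In the side view the nuts are near (235,175), (277,198), (290,211) and (327,224), with the spool at (268,183).

```bash
cat > h.py <<'E'
import numpy as np,cv2
from workcell import bot
def cam(n):
    p=bot.camera_params(n); f=192/np.tan(np.radians(p["fov_y"])/2)
    K=np.array([[f,0,p["cx"]],[0,f,p["cy"]],[0,0,1]]); R=cv2.Rodrigues(p["rvec"])[0]
    return K,p["D"],R,p["tvec"],p["rvec"]
def ray(n,uv):
    K,D,R,t,_=cam(n); u=cv2.undistortPoints(np.array([[uv]],float),K,D)[0,0]
    d=R.T@np.array([u[0],u[1],1]); return -R.T@t,d/np.linalg.norm(d)
def plane(n,uv,z):
    c,d=ray(n,uv); return c+d*(z-c[2])/d[2]
def tri(a,b):
    (c1,d1),(c2,d2)=ray("top",a),ray("side",b)
    A=np.stack([d1,-d2],1); s=np.linalg.lstsq(A,c2-c1,rcond=None)[0]
    p,q=c1+s[0]*d1,c2+s[1]*d2; return (p+q)/2,np.linalg.norm(p-q)
def proj(n,P):
    K,D,R,t,r=cam(n); return cv2.projectPoints(np.array(P,float).reshape(-1,1,3),r,t,K,D)[0][:,0]
def blobs(im,box,lo,hi,amin=15):
    x0,y0,x1,y1=box; m=cv2.inRange(cv2.cvtColor(im[y0:y1,x0:x1],cv2.COLOR_BGR2HSV),lo,hi)
    n,l,s,c=cv2.connectedComponentsWithStats(m)
    return [(c[i]+[x0,y0],s[i,4],s[i,:4]+np.array([x0,y0,0,0])) for i in range(1,n) if s[i,4]>=amin]
E
python3 - <<'E'
from h import *
np.set_printoptions(precision=4,suppress=True)
t=cv2.imread("pics/top0.png"); s=cv2.imread("pics/side0.png")
for nm,im,b in(("top",t,(215,140,325,262)),("side",s,(215,165,345,236))):
    print(nm,"nuts");[print(c,a,bb) for c,a,bb in blobs(im,b,(0,0,110),(180,70,255))]
    print("yellow");[print(c,a,bb) for c,a,bb in blobs(im,b,(22,170,120),(34,255,255))]
# wood mask hull/quads in top
m=cv2.inRange(cv2.cvtColor(t,cv2.COLOR_BGR2HSV),(15,40,120),(32,150,255)); m[:, :170]=0;m[:105]=0;m[300:]=0;m[:,362:]=0
n,l,st,c=cv2.connectedComponentsWithStats(m); k=1+np.argmax(st[1:,4])
cn=max(cv2.findContours((l==k).astype(np.uint8),0,2)[0],key=cv2.contourArea)
print(cv2.approxPolyDP(cn,4,True)[:,0].tolist())
a=cv2.resize(t[100:300,165:365],(600,600),interpolation=cv2.INTER_CUBIC)
b=cv2.resize(s[150:300,155:400],None,fx=3.2,fy=3.2,interpolation=cv2.INTER_CUBIC)
cv2.imwrite("pics/a.png",a);cv2.imwrite("pics/b.png",b)
E
```

```text
top nuts
[226.1383 169.0067] 600 [215 140  34  55]
[316.745  148.3691] 298 [301 140  24  25]
[302.9875 159.475 ] 80 [298 154  11  12]
[282.4174 225.7776] 1749 [215 178 110  84]
[270.4096 202.2771] 83 [265 197  12  12]
[251.4302 215.4767] 86 [246 210  12  12]
[297.3185 237.6369] 314 [268 210  57  52]
[305.16  241.668] 250 [282 222  43  40]
[312.4318 247.3864] 176 [295 234  30  28]
[238.2907 244.5116] 86 [233 239  12  12]
yellow
side nuts
[224.3611 166.9815] 108 [215 165  27   7]
[273.4615 166.4808] 104 [261 165  32   7]
[311.7949 170.7692] 39 [302 165  22  13]
[234.5217 174.9493] 138 [228 170  14  11]
[336.7857 183.5079] 126 [325 178  20  12]
[319.0933 213.7824] 386 [280 180  65  52]
[318.5063 194.8987] 79 [301 183  36  25]
[335.4762 191.1905] 42 [326 185  19  13]
[277.5647 197.3059] 170 [270 191  16  14]
[290.3646 210.5573] 192 [283 204  16  14]
[230.5127 215.9746] 355 [215 206  41  30]
[250.5806 217.9032] 31 [246 215  10   7]
[234.1628 224.3488] 43 [230 221   9   8]
[254.0842 229.1158] 190 [236 223  37  13]
[218.0526 231.4737] 38 [215 227   8   9]
[338.3333 233.1667] 18 [332 231  13   5]
yellow
[267.8051 181.4576] 236 [257 175  23  15]
[[275, 109], [175, 196], [266, 292], [357, 207], [332, 179], [335, 173]]
```

View pics/a.png

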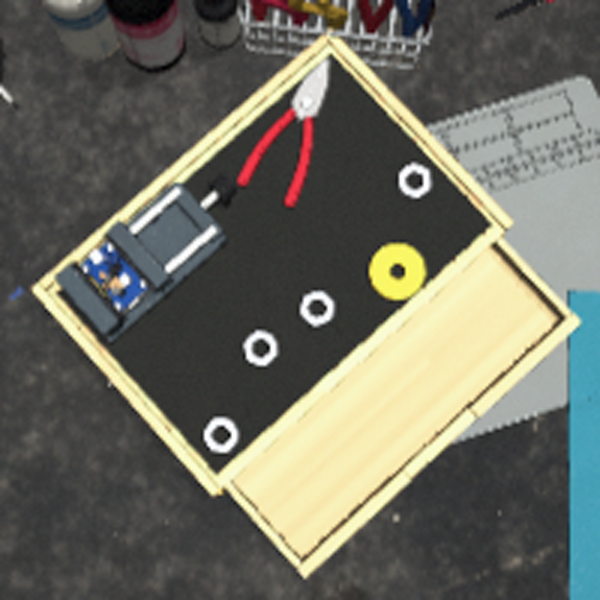

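View pics/b.png

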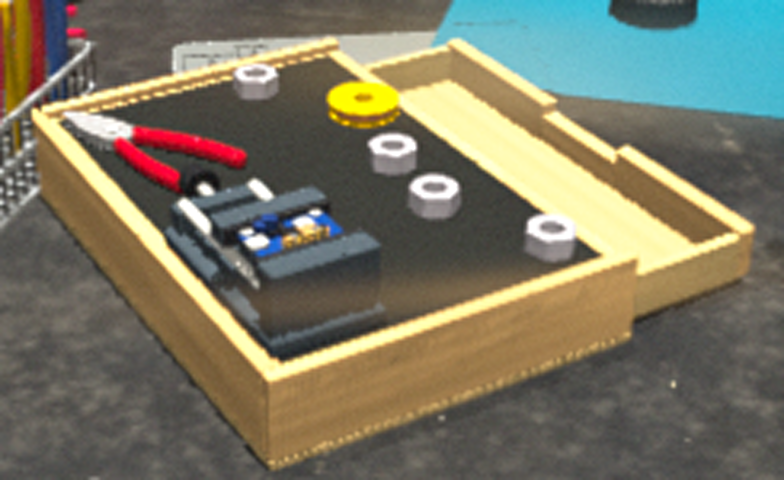

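The crops show the spool at crop-a (398,271), lying very close to the front edge. Nut 3 is at (414,180) near the rim, and the other nuts are at (317,308), (261,348) and (221,435). The block's outer corners are at (330,37), (35,289), (513,226) and (218,493), and the drawer front corners at (580,322) and (304,576).

```bash
cat > scene.py <<'E'
from h import *
np.set_printoptions(precision=4,suppress=True)
c=lambda x,y:(165+x/3-.33,100+y/3-.33)
# block-frame (front-edge origin) corners at rim height
px=[c(330,37),c(35,289),c(513,226),c(218,493)]
W=np.array([plane("top",p,.052)[:2] for p in px])
ctr=W.mean(0); xb=(W[:2].mean(0)-W[2:].mean(0)); depth=np.linalg.norm(xb); xb/=depth
e=W[[0,2]].mean(0)-W[[1,3]].mean(0); wid=np.linalg.norm(e); e/=wid
yl=np.array([-xb[1],xb[0]]); s=np.sign(e@yl); yb=yl
ang=(np.arctan2(xb[1],xb[0])+np.arctan2(-(s*e)[0],(s*e)[1]))/2
xb=np.array([np.cos(ang),np.sin(ang)]); yb=np.array([-xb[1],xb[0]])
F=ctr-xb*.105
def tob(p): d=np.asarray(p)[:2]-F; return np.array([d@xb,d@yb])
def tow(x,y): return F+x*xb+y*yb
E
python3 - <<'E'
from scene import *
print("depth,wid",depth,wid,"F",F,"ang",np.degrees(ang))
T=[(302.99,159.475),(270.41,202.28),(251.43,215.48),(238.29,244.51)]
S=[(234.52,174.95),(277.56,197.3),(290.36,210.56),(327,224.2)]
for a,b in zip(T,S):
    p,g=tri(a,b); print("nut tri",p,"gap",g,"blk tri",tob(p),"plane",tob(plane("top",a,.056)))
sp=c(398,271); p,g=tri(sp,(267.8,182)); print("spool",p,g,tob(p),tob(plane("top",sp,.053)))
for q in(c(580,322),c(304,576)): print("drawer",tob(plane("top",q,.035)))
for q in(c(330,37),c(35,289)): print(plane("top",q,.052))
print("top cam", ray("top",(256,194))[0])
s=bot.read_state(); print(s["tcp_rot"], s["q"])
E
```

```text
depth,wid 0.20678084584141104 0.3021949532910336 F [0.5317 0.2673] ang 42.61864916867635
nut tri [0.6713 0.231  0.0524] gap 5.188825370796897e-05 blk tri [ 0.0781 -0.1212] plane [ 0.0778 -0.1204]
nut tri [0.5712 0.3062 0.0533] gap 0.0006918448049526069 blk tri [0.0554 0.0019] plane [0.0549 0.0024]
nut tri [0.5408 0.3491 0.0536] gap 0.0008998384794501156 blk tri [0.0621 0.0541] plane [0.0616 0.0544]
nut tri [0.4753 0.3781 0.0519] gap 0.0010411724221164138 blk tri [0.0335 0.1197] plane [0.033  0.1199]
spool [0.601  0.2445 0.0507] 0.0021628034471066794 [ 0.0356 -0.0638] [ 0.0346 -0.0627]
drawer [-0.0886 -0.1432]
drawer [-0.087   0.1446]
[0.7852 0.2967 0.052 ]
[0.5837 0.5215 0.052 ]
top cam [0.4725 0.337  0.9213]
[-3.1012 -0.489   0.0004] [-1.2949  0.2647  1.6052 -0.      1.2737 -0.0369]
```

```bash
cat >> scene.py <<'E'
from scipy.spatial.transform import Rotation as Ro
Rt=np.column_stack([np.r_[xb,0],np.r_[-yb,0],[0,0,-1]])
def go(x,y,z):  # print the shift/turn in row units to block-frame x,y and world z
    s=bot.read_state(); R=Ro.from_rotvec(s["tcp_rot"]).as_matrix()
    d=np.r_[tow(x,y),z]-s["tool_pos"]
    print("go",(x,y,z),"world",np.r_[tow(x,y),z],"row",R.T@d/.6,Ro.from_matrix(R.T@Rt).as_rotvec()/np.pi)
def st():
    s=bot.read_state(); print(s["time"],"blk",tob(s["tool_pos"]),s["tool_pos"],"F",s["wrist_force"],"w",s["width"])
E
python3 - <<'E'
from scene import *
print("ring",tri((470,207),(335,53)))
for a in((290,205),(238,186),(220,240)): print("handle/vice",tob(plane("top",c(*a),.055)))
print("gripper px",proj("top",[.208,-.642,.255]),proj("side",[.208,-.642,.255]))
go(.118,-.121,.17); go(-.08,-.05,.25); go(-.25,-.25,.25)
E
```

```text
ring (array([ 0.5261, -0.0415,  0.2456]), np.float64(0.03448400924240372))
handle/vice [ 0.1276 -0.0358]
handle/vice [ 0.1654 -0.0162]
handle/vice [0.1433 0.0221]
gripper px [[840.4722 408.6207]] [[439.4514  22.1766]]
go (0.118, -0.121, 0.17) world [0.7005 0.2582 0.17  ] row [ 1.2432 -1.1738  0.1443] [-0.0006 -0.0002 -0.1372]
go (-0.08, -0.05, 0.25) world [0.5067 0.1764 0.25  ] row [ 0.894  -1.1437  0.0109] [-0.0006 -0.0002 -0.1372]
go (-0.25, -0.25, 0.25) world [ 0.517  -0.0859  0.25  ] row [ 0.7758 -0.7225  0.01  ] [-0.0006 -0.0002 -0.1372]
```

```bash
python3 - <<'E'
from h import *
t=cv2.imread("pics/top0.png");s=cv2.imread("pics/side0.png")
a=cv2.resize(t[60:384,340:512],(398,594),fx=0,fy=0,dst=None) if 0 else cv2.resize(t[140:340,382:512],(380,585))
b=cv2.resize(s[0:200,260:400+40],(0,0),fx=2.2,fy=2.2)
o=np.zeros((590,800,3),np.uint8); o[:585,:380]=a; o[:b.shape[0],385:385+b.shape[1]]=b
cv2.imwrite("pics/c.png",o)
E
```

```text
(no output)
```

View pics/c.png

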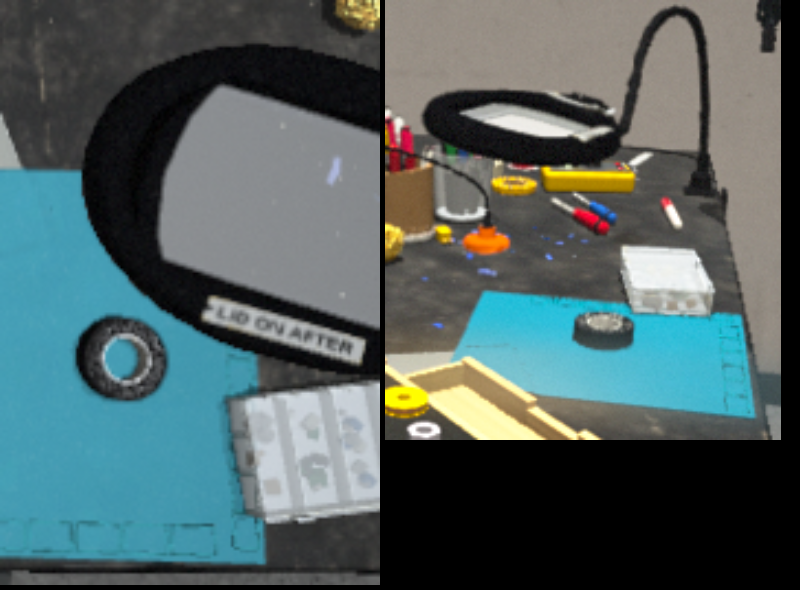

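The composite shows a black magnifier ring lamp: top view left end at about (410,201), side view near point at (324,74), right end at (367,61). Its gooseneck clamp is at about side (403,82), with the arch top at (392,4). I will locate it so I can route around it.

```bash
python3 - <<'E'
from scene import *
print("near pt",tri((410,201.5),(323.6,74)))
print("clamp",plane("side",(403,82),.0))
for z in(.2,.25,.3): print(z,"top left",plane("top",(410,201.5),z),"top low",plane("top",(510,268),z))
cl=plane("side",(403,82),0.)
for uv in((367,61),(392,4.5),(278,54)):
    o,d=ray("side",uv)
    for y in(-.15,-.3,-.45,cl[1]): print(uv,"y",y,o+d*(y-o[1])/d[1])
E
```

```text
near pt (array([0.5396, 0.054 , 0.2193]), np.float64(0.03171275934687094))
clamp [ 0.3003 -0.7997  0.    ]
0.2 top left [0.5578 0.0468 0.2   ] top low [ 0.4349 -0.1342  0.2   ]
0.25 top left [0.5519 0.0669 0.25  ] top low [ 0.4375 -0.1015  0.25  ]
0.3 top left [0.546 0.087 0.3  ] top low [ 0.4401 -0.0688  0.3   ]
(367, 61) y -0.15 [ 0.4373 -0.15    0.208 ]
(367, 61) y -0.3 [ 0.4382 -0.3     0.1761]
(367, 61) y -0.45 [ 0.4391 -0.45    0.1442]
(367, 61) y -0.7996931267362868 [ 0.4411 -0.7997  0.0697]
(392, 4.5) y -0.15 [ 0.3868 -0.15    0.3489]
(392, 4.5) y -0.3 [ 0.3816 -0.3     0.3342]
(392, 4.5) y -0.45 [ 0.3763 -0.45    0.3195]
(392, 4.5) y -0.7996931267362868 [ 0.3639 -0.7997  0.2851]
(278, 54) y -0.15 [ 0.6586 -0.15    0.2127]
(278, 54) y -0.3 [ 0.6865 -0.3     0.1814]
(278, 54) y -0.45 [ 0.7144 -0.45    0.15  ]
(278, 54) y -0.7996931267362868 [ 0.7794 -0.7997  0.0769]
```

>>> play_rows([
  [[0,0,-0.33,0,0,0,1],[0,0,-0.33,0,0,0,1],[0,0,-0.33,0,0,0,1],[0,0,-0.33,0,0,0,1],[0,0,-0.33,0,0,0,1],[0.28,-0.34,-0.33,0,0,0,1],[0.28,-0.34,-0.33,0,0,0,1],[0.28,-0.34,-0.33,0,0,0,1]],
], force=60)

```text
time: 0.9
tool_pos: [0.263, -0.5012, 0.4526]
tcp_rot: [-3.101, -0.487, 0.0]
wrist_force: [0.6, 0.1, 0.7]
width: -0.001
grip_force: 0.0
```

```bash
python3 - <<'E'
from scene import *
st(); go(-.25,-.25,.45); go(-.10,-.10,.45)
E
```

```text
0.9 blk [-0.7182 -0.3836] [ 0.263  -0.5012  0.4526] F [0.611  0.0843 0.6777] w -0.0013859530665398456
go (-0.25, -0.25, 0.45) world [ 0.517  -0.0859  0.45  ] row [ 0.6153 -0.529   0.0056] [-0.0007 -0.0002 -0.1376]
go (-0.1, -0.1, 0.45) world [0.5258 0.126  0.45  ] row [ 0.7376 -0.8607  0.0064] [-0.0007 -0.0002 -0.1376]
```

>>> play_rows([
  [[0.41,-0.53,0,0,0,0,1],[0.41,-0.53,0,0,0,0,1],[0.41,-0.53,0,0,0,0,1],[0.41,-0.53,0,0,0,0,1],[0.41,-0.53,0,0,0,0,1],[0.41,-0.53,0,0,0,0,1],[0.41,-0.53,0,0,0,0,1],[0.41,-0.53,0,0,0,0,1]],
])

```text
time: 1.7
tool_pos: [0.3982, -0.1244, 0.4535]
tcp_rot: [-3.103, -0.489, 0.0]
wrist_force: [1.0, -0.4, 0.1]
width: -0.001
grip_force: 0.0
```

```bash
python3 - <<'E'
from scene import *
st(); go(-.10,0,.45); go(.09,.03,.3)
E
```

```text
1.7 blk [-0.3635 -0.1978] [ 0.3982 -0.1244  0.4535] F [ 1.0288 -0.4161  0.1132] w -0.0011484210145089515
go (-0.1, 0, 0.45) world [0.4581 0.1996 0.45  ] row [ 0.2609 -0.4832  0.0059] [-0.0001  0.0001 -0.1374]
go (0.09, 0.03, 0.3) world [0.5776 0.3503 0.3   ] row [ 0.5277 -0.661   0.2558] [-0.0001  0.0001 -0.1374]
```

>>> play_rows([
  [[0.26,-0.483,0,0,0,-0.1374,1],[0.26,-0.483,0,0,0,-0.1374,1],[0.26,-0.483,0,0,0,-0.1374,1],[0.26,-0.483,0,0,0,-0.1374,1],[0.26,-0.483,0,0,0,-0.1374,1],[0.26,-0.483,0,0,0,-0.1374,1],[0.26,-0.483,0,0,0,-0.1374,1],[0.26,-0.483,0,0,0,-0.1374,1]],
])

```text
time: 2.5
tool_pos: [0.4574, 0.2007, 0.4523]
tcp_rot: [-2.922, -1.149, 0.004]
wrist_force: [0.7, -0.7, -0.1]
width: -0.005
grip_force: 0.0
```

```bash
python3 - <<'E'
from scene import *
st(); go(.088,.002,.17); go(.092,.002,.13)
E
```

```text
2.5 blk [-0.0998  0.0013] [0.4574 0.2007 0.4523] F [ 0.6555 -0.6755 -0.0892] w -0.00501538238746494
go (0.088, 0.002, 0.17) world [0.5951 0.3284 0.17  ] row [0.314  0.0016 0.4699] [-0.0007  0.0006  0.0017]
go (0.092, 0.002, 0.13) world [0.598  0.3311 0.13  ] row [0.3208 0.0017 0.5366] [-0.0007  0.0006  0.0017]
```

>>> play_rows([
  [[0.317,0,0.3,0,0,0,1],[0.317,0,0.3,0,0,0,1],[0.317,0,0.3,0,0,0,1],[0.317,0,0.3,0,0,0,1],[0.317,0,0.3,0,0,0,1],[0.317,0,0.537,0,0,0,1],[0.317,0,0.537,0,0,0,1],[0.317,0,0.537,0,0,0,1]],
])

```text
time: 3.3
tool_pos: [0.5974, 0.325, 0.1302]
tcp_rot: [2.926, 1.142, -0.001]
wrist_force: [0.7, 0.2, 0.0]
width: -0.004
grip_force: 0.0
```

```bash
python3 - <<'E'
from scene import *
im=bot.read_camera("side"); im2=bot.read_camera("top")
st(); go(.090,.002,.075)
a=cv2.resize(im[100:260,170:330],(400,400));b=cv2.resize(im2[100:300,165:365],(400,400))
cv2.imwrite("pics/d.png",np.hstack([a,b]))
E
```

```text
3.4 blk [ 0.0809 -0.0001] [0.5913 0.322  0.1224] F [-1.0711  0.3579 -0.6027] w -0.007335660329381953
go (0.09, 0.002, 0.075) world [0.5966 0.3297 0.075 ] row [ 0.0166 -0.0031  0.0787] [-0.0015  0.0057 -0.    ]
```

View pics/d.png

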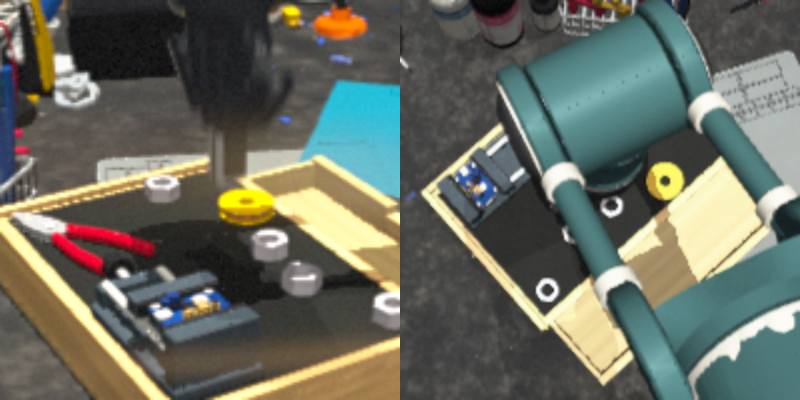

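The picture shows the closed fingers above the top behind nut 1 (left crop, nut at (270,243)), with all the nuts and the spool undisturbed.

>>> play_rows([
  [[0.006,0,0,0,0,0,1],[0.006,0,0,0,0,0,1],[0.006,0,0,0,0,0,1]],
])

```text
time: 3.7
tool_pos: [0.6026, 0.3296, 0.1374]
tcp_rot: [-2.926, -1.142, -0.011]
wrist_force: [0.1, -0.0, -0.3]
width: -0.003
grip_force: 0.0
```

```bash
python3 - <<'E'
from scene import *
st(); go(.091,.002,.075)
E
```

```text
3.7 blk [ 0.0944 -0.0022] [0.6026 0.3296 0.1374] F [ 0.1215 -0.0206 -0.3423] w -0.0030791828938506816
go (0.091, 0.002, 0.075) world [0.5973 0.3304 0.075 ] row [-0.0064 -0.0072  0.1039] [ 0.0006 -0.0022  0.0001]
```

>>> play_rows([
  [[-0.004,-0.005,0.02,0,0,0,1],[-0.004,-0.005,0.04,0,0,0,1],[-0.004,-0.005,0.06,0,0,0,1],[-0.004,-0.005,0.075,0,0,0,1],[-0.004,-0.005,0.075,0,0,0,1],[-0.004,-0.005,0.075,0,0,0,1],[-0.004,-0.005,0.075,0,0,0,1],[-0.004,-0.005,0.075,0,0,0,1]],
])

```text
time: 4.5
tool_pos: [0.5968, 0.3295, 0.0884]
tcp_rot: [-2.926, -1.142, -0.002]
wrist_force: [0.7, 0.5, 1.0]
width: -0.005
grip_force: 0.0
```

```bash
python3 - <<'E'
from scene import *
st(); go(.091,.002,.075); go(-.03,.002,.075)
E
```

```text
4.5 blk [0.09   0.0016] [0.5968 0.3295 0.0884] F [0.6579 0.4669 1.0323] w -0.004504819081081067
go (0.091, 0.002, 0.075) world [0.5973 0.3304 0.075 ] row [ 0.0016 -0.0006  0.0224] [ 0.0001 -0.0004  0.0002]
go (-0.03, 0.002, 0.075) world [0.5083 0.2485 0.075 ] row [-0.2001 -0.0007  0.0221] [ 0.0001 -0.0004  0.0002]
```

>>> play_rows([
  [[0,0,0.012,0,0,0,1],[0,0,0.022,0,0,0,1],[0,0,0.022,0,0,0,1],[0,0,0.022,0,0,0,1],[-0.02,0,0.022,0,0,0,1],[-0.04,0,0.022,0,0,0,1],[-0.06,0,0.022,0,0,0,1],[-0.08,0,0.022,0,0,0,1]],
])

```text
time: 5.3
tool_pos: [0.5599, 0.2957, 0.0746]
tcp_rot: [2.926, 1.142, -0.0]
wrist_force: [0.7, 0.2, 1.0]
width: 0.001
grip_force: 0.1
```

>>> play_rows([
  [[-0.02,0,0,0,0,0,1],[-0.04,0,0,0,0,0,1],[-0.06,0,0,0,0,0,1],[-0.08,0,0,0,0,0,1],[-0.1,0,0,0,0,0,1],[-0.12,0,0,0,0,0,1],[-0.12,0,0,0,0,0,1],[-0.12,0,0,0,0,0,1]],
])

```text
time: 6.1
tool_pos: [0.5081, 0.2478, 0.0746]
tcp_rot: [-2.927, -1.142, -0.001]
wrist_force: [-0.0, 0.2, 0.5]
width: 0.001
grip_force: 0.0
```

```bash
python3 - <<'E'
from scene import *
im=bot.read_camera("side")
st(); go(-.03,.002,.11);go(.096,.054,.11); go(.096,.054,.075)
cv2.imwrite("pics/e.png",cv2.resize(im[140:280,150:400],(750,420)))
E
```

```text
6.15 blk [-0.0301  0.0016] [0.5085 0.2481 0.0748] F [ 0.7641 -0.0788 -0.4548] w 0.0019895882209608673
go (-0.03, 0.002, 0.11) world [0.5083 0.2485 0.11  ] row [ 0.0002 -0.0007 -0.0587] [ 0.0001 -0.0003  0.0001]
go (0.096, 0.054, 0.11) world [0.5658 0.3721 0.11  ] row [ 0.2102 -0.0873 -0.0585] [ 0.0001 -0.0003  0.0001]
go (0.096, 0.054, 0.075) world [0.5658 0.3721 0.075 ] row [ 0.2102 -0.0873 -0.0002] [ 0.0001 -0.0003  0.0001]
```

View pics/e.png

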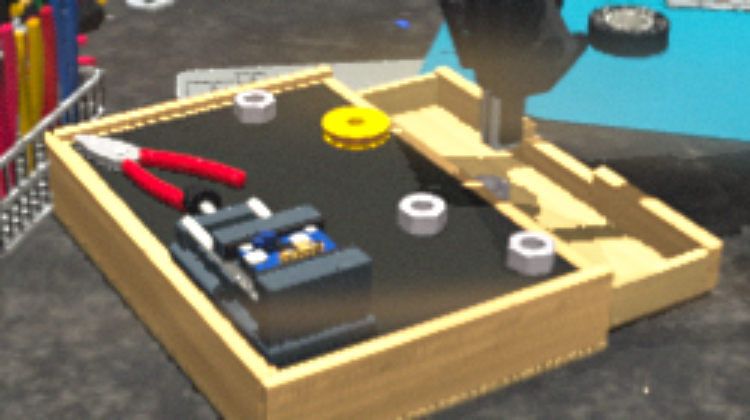

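Nut 1 is in the drawer at (490,185) in the crop, and the others are untouched. Nut 2 is next.

>>> play_rows([
  [[0,0,-0.03,0,0,0,1],[0,0,-0.06,0,0,0,1],[0.05,-0.02,-0.06,0,0,0,1],[0.1,-0.045,-0.06,0,0,0,1],[0.15,-0.065,-0.06,0,0,0,1],[0.19,-0.08,-0.06,0,0,0,1],[0.21,-0.087,-0.06,0,0,0,1],[0.21,-0.087,-0.06,0,0,0,1]],
])

```text
time: 6.95
tool_pos: [0.5662, 0.3732, 0.1104]
tcp_rot: [-2.925, -1.145, -0.001]
wrist_force: [-0.3, -0.2, 0.7]
width: 0.0
grip_force: 0.0
```

>>> play_rows([
  [[0,0,0.02,0,0,0,1],[0,0,0.04,0,0,0,1],[0,0,0.06,0,0,0,1],[0,0,0.06,0,0,0,1],[0,0,0.06,0,0,0,1]],
])

```text
time: 7.45
tool_pos: [0.5646, 0.3708, 0.0735]
tcp_rot: [2.926, 1.142, -0.003]
wrist_force: [-0.1, -0.4, 0.6]
width: -0.002
grip_force: 0.0
```

>>> play_rows([
  [[-0.02,0,0,0,0,0,1],[-0.04,0,0,0,0,0,1],[-0.06,0,0,0,0,0,1],[-0.08,0,0,0,0,0,1],[-0.1,0,0,0,0,0,1],[-0.12,0,0,0,0,0,1],[-0.14,0,0,0,0,0,1],[-0.16,0,0,0,0,0,1]],
])

```text
time: 8.25
tool_pos: [0.4939, 0.3059, 0.0746]
tcp_rot: [-2.926, -1.143, -0.0]
wrist_force: [-0.8, -0.1, 0.2]
width: -0.002
grip_force: 0.0
```

>>> play_rows([
  [[-0.02,0,0,0,0,0,1],[-0.04,0,0,0,0,0,1],[-0.05,0,0,0,0,0,1],[-0.05,0,0,0,0,0,1],[-0.05,0,-0.03,0,0,0,1],[-0.05,0,-0.06,0,0,0,1]],
])

```text
time: 8.85
tool_pos: [0.4725, 0.2862, 0.1103]
tcp_rot: [2.926, 1.142, -0.002]
wrist_force: [0.0, 0.8, -0.2]
width: 0.001
grip_force: 0.0
```

```bash
python3 - <<'E'
from scene import *
im=bot.read_camera("side")
st(); go(.068,.120,.11); go(.068,.120,.075)
for c_,a,bb in blobs(im,(215,165,345,236),(0,0,110),(180,70,255),60): print(c_,a)
E
```

```text
8.9 blk [-0.0281  0.0534] [0.4748 0.2876 0.1142] F [1.473  1.168  1.8954] w -0.00044188087623381756
go (0.068, 0.12, 0.11) world [0.5005 0.4017 0.11  ] row [ 0.1603 -0.1108  0.0076] [ 0.0004 -0.0016  0.0002]
go (0.068, 0.12, 0.075) world [0.5005 0.4017 0.075 ] row [ 0.16   -0.1109  0.0659] [ 0.0004 -0.0016  0.0002]
[230.4475 171.2568] 257
[273.3793 166.6379] 116
[334.2778 177.5093] 216
[313.1607 191.0804] 112
[314.2462 200.6154] 65
[230.5806 216.025 ] 360
[326.7353 223.5294] 204
[254.1615 229.0938] 192
```

>>> play_rows([
  [[0.04,-0.028,0,0,0,0,1],[0.08,-0.056,0,0,0,0,1],[0.12,-0.084,0,0,0,0,1],[0.15,-0.105,0,0,0,0,1],[0.161,-0.11,0,0,0,0,1],[0.161,-0.11,0,0,0,0,1],[0.161,-0.11,0,0,0,0,1],[0.161,-0.11,0,0,0,0,1]],
])

```text
time: 9.7
tool_pos: [0.4987, 0.3991, 0.1101]
tcp_rot: [2.926, 1.141, -0.002]
wrist_force: [-0.1, -0.5, 0.5]
width: -0.001
grip_force: 0.0
```

>>> play_rows([
  [[0,0,0.02,0,0,0,1],[0,0,0.04,0,0,0,1],[0,0,0.06,0,0,0,1],[0,0,0.06,0,0,0,1],[0,0,0.06,0,0,0,1]],
])

```text
time: 10.2
tool_pos: [0.4984, 0.3998, 0.0733]
tcp_rot: [2.926, 1.142, -0.003]
wrist_force: [0.5, -0.0, -0.1]
width: 0.001
grip_force: 0.0
```

```bash
python3 - <<'E'
from scene import *
st(); go(-.03,.12,.075)
E
```

```text
10.2 blk [0.0652 0.12  ] [0.4984 0.3998 0.0733] F [ 0.4523 -0.0423 -0.0829] w 0.0014677984937561588
go (-0.03, 0.12, 0.075) world [0.4284 0.3353 0.075 ] row [-0.1586 -0.0001 -0.0026] [-0.0001  0.0007  0.0002]
```

>>> play_rows([
  [[-0.02,0,0,0,0,0,1],[-0.04,0,0,0,0,0,1],[-0.06,0,0,0,0,0,1],[-0.08,0,0,0,0,0,1],[-0.1,0,0,0,0,0,1],[-0.12,0,0,0,0,0,1],[-0.14,0,0,0,0,0,1],[-0.16,0,0,0,0,0,1]],
])

```text
time: 11.0
tool_pos: [0.4276, 0.3345, 0.0745]
tcp_rot: [-2.926, -1.143, -0.0]
wrist_force: [0.1, 0.3, -0.5]
width: -0.001
grip_force: 0.0
```

>>> play_rows([
  [[-0.005,0,0,0,0,0,1],[-0.005,0,0,0,0,0,1],[-0.005,0,-0.03,0,0,0,1],[-0.005,0,-0.06,0,0,0,1],[-0.005,0,-0.08,0,0,0,1],[-0.005,0,-0.08,0,0,0,1]],
])

```text
time: 11.6
tool_pos: [0.428, 0.3346, 0.1248]
tcp_rot: [-2.925, -1.142, -0.007]
wrist_force: [-0.2, -0.3, -0.0]
width: 0.002
grip_force: 0.0
```

```bash
python3 - <<'E'
from scene import *
im=bot.read_camera("side")
st(); go(-.03,-.121,.12); go(.112,-.121,.12)
for c_,a,bb in blobs(im,(215,165,345,236),(0,0,110),(180,70,255),60): print(c_,a)
cv2.imwrite("pics/f.png",cv2.resize(im[140:280,150:400],(750,420)))
E
```

```text
11.65 blk [-0.0318  0.1198] [0.4271 0.334  0.1235] F [-0.2569  0.5611 -0.3907] w -0.0016252152163262407
go (-0.03, -0.121, 0.12) world [0.5916 0.158  0.12  ] row [0.0028 0.4014 0.006 ] [ 0.0001 -0.0008  0.0002]
go (0.112, -0.121, 0.12) world [0.6961 0.2541 0.12  ] row [0.2394 0.4015 0.0066] [ 0.0001 -0.0008  0.0002]
[224.5877 167.0789] 114
[273.528 166.976] 125
[234.5217 174.9493] 138
[321.2295 196.6175] 183
[336.8609 183.3478] 115
[303.1398 195.5591] 186
[230.6786 215.9478] 364
[254.3061 229.0714] 196
```

View pics/f.png

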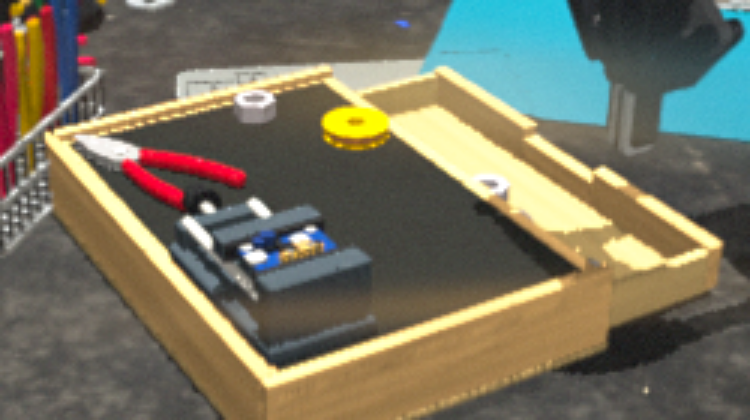

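Three nuts are gone from the top; one is visible in the tray at (490,187), and nut 0 remains at (255,105). Before reaching for nut 0 I will check how high the wrist clears the ring lamp.

```bash
python3 - <<'E'
from scene import *
for z in(.2,.25,.3,.35,.4): print(z,"drum",plane("top",(267.5,145),z)," end",plane("top",(165+155,123),z), "strut end",plane("top",(165+195,205),z))
im=bot.read_camera("top"); s=bot.read_camera("side")
cv2.imwrite("pics/g.png",np.hstack([cv2.resize(im,(400,300)),cv2.resize(s,(400,300))]))
print(bot.read_state()["q"],bot.read_state()["tool_pos"])
E
```

```text
0.2 drum [0.6655 0.3173 0.2   ]  end [0.7104 0.2152 0.2   ] strut end [0.5504 0.1418 0.2   ]
0.25 drum [0.6522 0.3187 0.25  ]  end [0.6939 0.2237 0.25  ] strut end [0.545  0.1554 0.25  ]
0.3 drum [0.6388 0.3201 0.3   ]  end [0.6774 0.2321 0.3   ] strut end [0.5396 0.1689 0.3   ]
0.35 drum [0.6254 0.3214 0.35  ]  end [0.6609 0.2406 0.35  ] strut end [0.5342 0.1824 0.35  ]
0.4 drum [0.612  0.3228 0.4   ]  end [0.6444 0.249  0.4   ] strut end [0.5288 0.196  0.4   ]
[0.6176 0.1363 2.021  0.     0.9852 1.4439] [0.4259 0.3331 0.1219]
```

View pics/g.png

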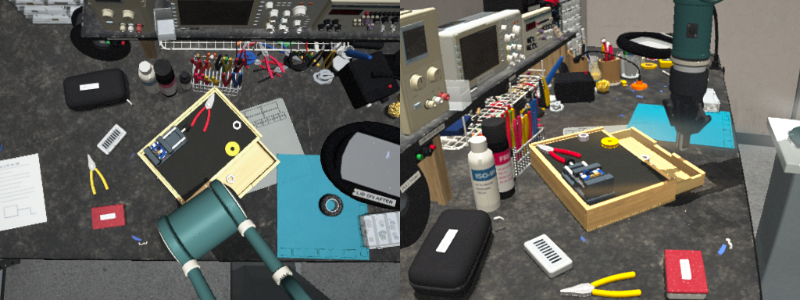

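The arm's wide wrist drum sits well above the lamp, and the tool column stays about 6 cm clear of it. The spool and cutters are in place. Going on to nut 0.

>>> play_rows([
  [[0.03,0.05,0,0,0,0,1],[0.06,0.1,0,0,0,0,1],[0.095,0.16,0,0,0,0,1],[0.13,0.22,0,0,0,0,1],[0.165,0.28,0,0,0,0,1],[0.2,0.34,0,0,0,0,1],[0.23,0.38,0,0,0,0,1],[0.24,0.401,0,0,0,0,1]],
])

```text
time: 12.55
tool_pos: [0.697, 0.2526, 0.1206]
tcp_rot: [2.927, 1.14, -0.002]
wrist_force: [0.3, 0.2, 0.3]
width: -0.005
grip_force: 0.0
```

>>> play_rows([
  [[0,0,0,0,0,0,1],[0,0,0.02,0,0,0,1],[0,0,0.04,0,0,0,1],[0,0,0.05,0,0,0,1],[0,0,0.05,0,0,0,1],[0,0,0.05,0,0,0,1]],
])

```text
time: 13.15
tool_pos: [0.6943, 0.2542, 0.0921]
tcp_rot: [-2.926, -1.144, 0.001]
wrist_force: [0.6, 0.5, 0.4]
width: -0.0
grip_force: 0.0
```

```bash
python3 - <<'E'
from scene import *
st(); go(.112,-.121,.075)
E
```

```text
13.15 blk [ 0.1107 -0.1198] [0.6943 0.2542 0.0921] F [0.6092 0.5214 0.3709] w -0.00015334542805483796
go (0.112, -0.121, 0.075) world [0.6961 0.2541 0.075 ] row [0.0021 0.0021 0.0284] [-0.0001  0.0003  0.0004]
```

>>> play_rows([
  [[0.004,0.002,0.01,0,0,0,1],[0.004,0.002,0.02,0,0,0,1],[0.004,0.002,0.029,0,0,0,1],[0.004,0.002,0.029,0,0,0,1],[-0.02,0.002,0.029,0,0,0,1],[-0.04,0.002,0.029,0,0,0,1],[-0.06,0.002,0.029,0,0,0,1],[-0.08,0.002,0.029,0,0,0,1]],
])

```text
time: 13.95
tool_pos: [0.6599, 0.2197, 0.0752]
tcp_rot: [-2.927, -1.142, -0.0]
wrist_force: [-0.3, 0.1, 0.1]
width: -0.001
grip_force: 0.0
```

>>> play_rows([
  [[-0.02,0,0,0,0,0,1],[-0.04,0,0,0,0,0,1],[-0.06,0,0,0,0,0,1],[-0.08,0,0,0,0,0,1],[-0.1,0,0,0,0,0,1],[-0.12,0,0,0,0,0,1],[-0.14,0,0,0,0,0,1],[-0.155,0,0,0,0,0,1]],
])

```text
time: 14.75
tool_pos: [0.5913, 0.1566, 0.075]
tcp_rot: [-2.927, -1.142, 0.001]
wrist_force: [-0.3, -0.7, -0.1]
width: -0.0
grip_force: 0.0
```

>>> play_rows([
  [[0,0,0,0,0,0,1],[0,0,0,0,0,0,1],[0,0,-0.03,0,0,0,1],[0,0,-0.06,0,0,0,1],[0,0,-0.06,0,0,0,1]],
])

```text
time: 15.25
tool_pos: [0.595, 0.1584, 0.1141]
tcp_rot: [2.926, 1.143, 0.01]
wrist_force: [0.4, -0.2, 0.4]
width: -0.004
grip_force: 0.0
```

```bash
python3 - <<'E'
from scene import *
st(); go(-.13,0,.11); go(-.13,0,.037)
E
```

```text
15.25 blk [-0.0272 -0.1231] [0.595  0.1584 0.1141] F [ 0.4461 -0.2204  0.4397] w -0.0035996872651601394
go (-0.13, 0, 0.11) world [0.436  0.1793 0.11  ] row [-0.1712 -0.2053  0.0053] [ 0.001  -0.0017  0.0003]
go (-0.13, 0, 0.037) world [0.436  0.1793 0.037 ] row [-0.1719 -0.2057  0.127 ] [ 0.001  -0.0017  0.0003]
```

>>> play_rows([
  [[-0.03,-0.035,0,0,0,0,1],[-0.07,-0.08,0,0,0,0,1],[-0.11,-0.13,0,0,0,0,1],[-0.145,-0.175,0,0,0,0,1],[-0.168,-0.202,0,0,0,0,1],[-0.168,-0.202,0,0,0,0,1],[-0.168,-0.202,0,0,0,0,1],[-0.168,-0.202,0,0,0,0,1]],
])

```text
time: 16.05
tool_pos: [0.4375, 0.1785, 0.1114]
tcp_rot: [2.926, 1.142, 0.002]
wrist_force: [0.4, -0.2, -0.2]
width: 0.002
grip_force: 0.0
```

```bash
python3 - <<'E'
from scene import *
im=bot.read_camera("top"); s=bot.read_camera("side")
st(); go(-.13,0,.04)
cv2.imwrite("pics/i.png",np.hstack([cv2.resize(im[100:300,165:365],(400,400)),cv2.resize(s[130:290,210:370+0],(400,400))]))
E
```

```text
16.15 blk [-0.1297 -0.0016] [0.4374 0.1783 0.1113] F [ 0.6012  0.0087 -0.5817] w -0.0012957015088398943
go (-0.13, 0, 0.04) world [0.436  0.1793 0.04  ] row [-0.0006 -0.0027  0.1188] [ 0.0001 -0.0003  0.    ]
```

View pics/i.png

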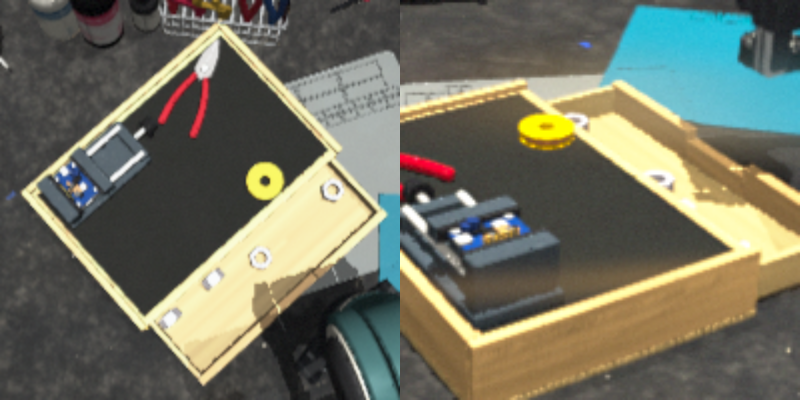

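All four nuts are in the tray (left crop: (333,190), (261,257), (213,279), (170,317)), the last two standing on edge. The spool at (265,181) and the cutters are unmoved. Next I shut the drawer.

>>> play_rows([
  [[0,-0.002,0.03,0,0,0,1],[0,-0.002,0.06,0,0,0,1],[0,-0.002,0.09,0,0,0,1],[0,-0.002,0.115,0,0,0,1],[0,-0.002,0.122,0,0,0,1],[0,-0.002,0.122,0,0,0,1],[0,-0.002,0.122,0,0,0,1],[0,-0.002,0.122,0,0,0,1]],
])

```text
time: 16.95
tool_pos: [0.4362, 0.1794, 0.0388]
tcp_rot: [2.927, 1.142, 0.003]
wrist_force: [0.4, 0.6, 0.2]
width: -0.001
grip_force: 0.0
```

>>> play_rows([
  [[0.01,0,0,0,0,0,1],[0.02,0,0,0,0,0,1],[0.03,0,0,0,0,0,1],[0.04,0,0,0,0,0,1],[0.05,0,0,0,0,0,1],[0.06,0,0,0,0,0,1],[0.07,0,0,0,0,0,1],[0.08,0,0,0,0,0,1]],
])

```text
time: 17.75
tool_pos: [0.4704, 0.2118, 0.0376]
tcp_rot: [2.926, 1.143, -0.002]
wrist_force: [-1.1, -0.9, 1.0]
width: 0.0
grip_force: 0.9
```

>>> play_rows([
  [[0.01,0,0,0,0,0,1],[0.02,0,0,0,0,0,1],[0.03,0,0,0,0,0,1],[0.04,0,0,0,0,0,1],[0.05,0,0,0,0,0,1],[0.06,0,0,0,0,0,1],[0.07,0,0,0,0,0,1],[0.08,0,0,0,0,0,1]],
])

```text
time: 18.55
tool_pos: [0.506, 0.2445, 0.0378]
tcp_rot: [-2.926, -1.143, 0.0]
wrist_force: [-0.8, -2.4, -1.2]
width: -0.003
grip_force: 0.9
```

```bash
python3 - <<'E'
from scene import *
st(); go(-.011,0,.037)
E
```

```text
18.55 blk [-0.0343  0.0006] [0.506  0.2445 0.0378] F [-0.8164 -2.3647 -1.2071] w -0.0032767411961273072
go (-0.011, 0, 0.037) world [0.5236 0.2599 0.037 ] row [0.0389 0.001  0.0013] [-0.      0.      0.0002]
```

Pushing steadily at about 2 N. I continue slowly to the stop.

>>> play_rows([
  [[0.008,0,0,0,0,0,1],[0.016,0,0,0,0,0,1],[0.024,0,0,0,0,0,1],[0.03,0,0,0,0,0,1],[0.034,0,0,0,0,0,1],[0.037,0,0,0,0,0,1],[0.04,0,0,0,0,0,1],[0.04,0,0,0,0,0,1]],
])

```text
time: 19.35
tool_pos: [0.5237, 0.2608, 0.038]
tcp_rot: [-2.926, -1.142, -0.001]
wrist_force: [-0.7, -0.1, -0.1]
width: -0.003
grip_force: 0.3
```

>>> play_rows([
  [[0.002,0,0,0,0,0,1],[0.004,0,0,0,0,0,1],[0.004,0,0,0,0,0,1]],
])

```text
time: 19.65
tool_pos: [0.5254, 0.2623, 0.0381]
tcp_rot: [-2.926, -1.142, -0.001]
wrist_force: [-0.3, 0.1, -0.4]
width: 0.0
grip_force: 0.5
```

```bash
python3 - <<'E'
from scene import *
st(); s=bot.read_state(); print("Fx blk",s["wrist_force"][:2]@xb)
E
```

```text
19.65 blk [-0.0081  0.0005] [0.5254 0.2623 0.0381] F [-0.338   0.1389 -0.404 ] w 8.03736584929578e-05
Fx blk -0.1546891640241784
```

>>> play_rows([
  [[0.002,0,0,0,0,0,1],[0.004,0,0,0,0,0,1],[0.006,0,0,0,0,0,1],[0.006,0,0,0,0,0,1]],
])

```text
time: 20.05
tool_pos: [0.5256, 0.2627, 0.0374]
tcp_rot: [2.925, 1.143, -0.01]
wrist_force: [-6.0, -7.1, 7.0]
width: 0.001
grip_force: 4.9
```

>>> play_rows([
  [[0.002,0,0,0,0,0,1],[0.003,0,0,0,0,0,1],[0.003,0,0,0,0,0,1]],
])

```text
time: 20.35
tool_pos: [0.5256, 0.2627, 0.0372]
tcp_rot: [2.924, 1.142, -0.015]
wrist_force: [-9.9, -11.0, 10.1]
width: -0.001
grip_force: 7.3
```

>>> play_rows([
  [[-0.02,0,0,0,0,0,1],[-0.05,0,0,0,0,0,1],[-0.1,0,0,0,0,0,1],[-0.15,0,0,0,0,0,1],[-0.15,0,-0.08,0,0,0,1],[-0.15,0,-0.16,0,0,0,1],[-0.15,0,-0.2,0,0,0,1],[-0.15,0,-0.2,0,0,0,1]],
])

```text
time: 21.15
tool_pos: [0.4668, 0.2064, 0.1635]
tcp_rot: [-2.926, -1.142, -0.019]
wrist_force: [-0.1, 1.5, 0.3]
width: -0.0
grip_force: 0.0
```

```bash
python3 - <<'E'
from scene import *
im=bot.read_camera("top"); s=bot.read_camera("side"); st()
cv2.imwrite("pics/j.png",np.hstack([cv2.resize(im[100:300,165:365],(400,400)),cv2.resize(s[140:290,200:350],(400,400))]))
E
```

```text
21.25 blk [-0.0922  0.0003] [0.4636 0.2051 0.1588] F [ 0.3841 -0.115   0.0346] w -0.0008022192451084563
```

View pics/j.png

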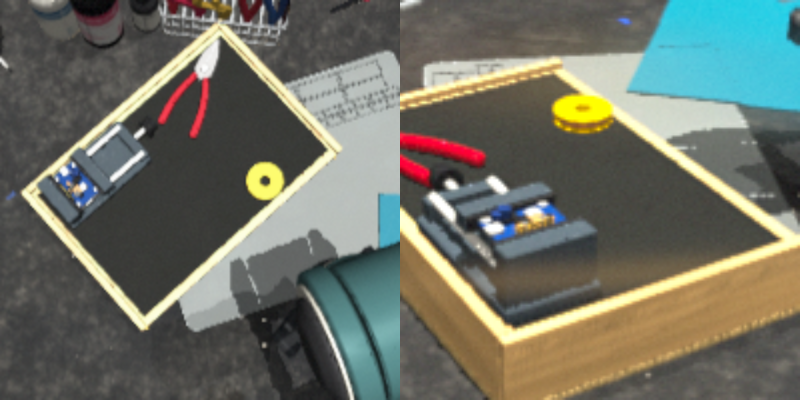

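The drawer is flush with the block's front. The spool (265,181) and the cutters are where they were, no nuts are left outside, and the arm is clear.

```bash
python3 -c "
from workcell import bot
print(bot.finish_job())"
```

```text
the job is handed in; nothing more can be done
None
```

All four nuts were swept into the drawer and it was pushed shut to its stop, flush in the last pictures, with the spool and side cutters left where they were; the job was handed in at about 21 s.

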